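# Close the cell tester's drawer and hold the probe on its round contact

## Robot

A 6-joint arm with a two-finger parallel gripper is mounted at the origin on a cart in front of the work surface, level with it; the furniture and walls round the work are solid. World frame = base frame: x ahead of the robot, y to its left, z up, the work surface at z = 0. Lengths are in m, angles in rad, forces in N, time in s.
With the tool pointing down it reaches from about 0.35 to 0.95 m from the base axis. Payload 17.4 kg.
Tool frame: the origin (TCP) lies midway between the tips of the shut fingers; the grasp point (between the pads) lies 19 mm behind it (bot.grasp_offset is the distance from the TCP to the grasp point, in m); z points along the fingers, y is the line along which they close (so a half turn about z gives the same grasp; the last joint's range is limited). The gripper opens to 93 mm and grips with 3 to 60 N. Pads are 15 mm wide; open, the fingers measure 128 mm over their backs; the gripper's body (75 mm by 188 mm) begins 65 mm behind the grasp point.
Start: joints at [1.143, 0.116, 1.442, -0, 1.584, -0.038], TCP at [0.257, 0.624, 0.219] pointing down, gripper open.
Joint ranges: [-2.83, 2.83], [-0.83, 2.19], [0.07, 2.5], [-1.14, 4.28], [0.01, 3], [-2.97, 2.97]. Speed limits (rad/s): [1.89, 1.89, 2.22, 3.14, 3.14, 3.14].

## Interface

Orientations are given as a 3x3 rotation matrix whose columns are the frame's x, y, z axes.
In Python, from cell import monitor, viewer, bot, models gives the robot as it stands.
- The arm moves only by the shell command python3 -m creep 'ROWS' [FORCE]. ROWS is a JSON object of lists of equal length, an entry for each row: "slide": the shift along the tool's x, y, z in cm, a list of three; "twist": the turn, a rotation vector about the tool's x, y, z in degrees, a list of three; "grip": the gripper's target within -1 to 1 (fully open at 1, half-way at 0, shut at -1). A call has 1 to 20 rows; each row is the pose to reach, as a shift and turn from the pose commanded when the call began, along the tool's axes at that moment; what a row does not reach only later rows make up. A row lasts 1/10 s, in which the tool goes at most 50 mm and 8.59 degrees, less where a joint would pass 70% of its speed; a pose out of reach is approached as far as the arm can. A call with a gripper value outside its range is refused whole. The fingers move at their own pace and stop on an object; FORCE is the grip in N (left out, the last holds). Time passes only in rows, so rows that repeat a pose let the fingers close. It gives the time, the measured TCP pose, the force, the opening and the grip force at its end, in the units of the state.
- monitor.sense(): the state, without advancing time (a new reading comes with each control period).
- viewer.camera(name): name is "scene" or "top" or "wrist"; returns (picture, depth): 420x560x3 uint8, red, green, blue; 420x560 float32, m along the optical axis (not along the pixel's ray), 0 where there is no reading.
- viewer.camera_model(name): a dict with "intrinsics" (3x3 intrinsics, pixels), "dist_coeffs" ([k1, k2, p1, p2, k3] as OpenCV has them; the pictures are not rectified), "R" (3x3) and "t" (3): a world point X has camera coordinates R X + t. Camera axes: x right, y down, z forward; pixel columns grow to the right and rows downward; lengths in m; the calibration is good to about 2 mm. A picture is of the moment at which its call begins: read the wrist's pose just before it. camera_model takes no time and is no camera call; for the wrist camera it gives the pose at the moment of the call.
- bot.hand_in(): hands the job in; it is judged then, once.
Trained networks look in the newest picture that a camera, given by its name, has taken for a name from the list of things; names that differ only in an ending like _2 or _b are one class to them, and where a whole thing is asked for, a point or a joint stands for the part that bears it (a point fixed in the world has none). Each returns a list of dicts, best first, with "score" (0 to 1); they miss things now and then, are a little off and sometimes report something else, mostly with a low value. They report only what shows in the picture. A call takes as long as a camera call. They do not tell look-alikes from the thing itself.
- models.find_in(camera, target): "bbox" ([left, top, width, height] in pixels, round what is visible of it).
- models.cut_out(camera, target): "pixels" (420x560 bool, what is visible of it) and "bbox" ([left, top, width, height] in pixels, round what is visible of it).
- models.landmark_of(camera, target): "centre" ([row, column] in pixels: a listed point, or the origin of a listed thing).
The state is a dict: "clock": time; "joint_pos": joint angles; "joint_velocities": joint speeds; "effort": joint torques, N m; "tool_pos": TCP position; "tcp_rot": TCP orientation; "force": force on the tool from outside, world axes, zero at the start; "moment": the same for the moment, N m; "opening": finger opening in m; "gripper_force": force on a finger pad.
Only numpy, scipy, OpenCV 4.12 (cv2) and the standard library are available. Lean on these libraries where they do the work, as an engineer would, in place of code of your own. Each camera call takes 0.05 s, during which the arm holds its last target. There are 200 camera calls.

## Task

Check the cell in the desk tester: first push the tester's open drawer fully home until it clicks in, then take the test probe out of its holder and hold its tip on the middle of the round sprung contact (the one in the round collar), with the probe square to the sloping panel, not upright, and pressed lightly so that the contact sinks about halfway and never bottoms hard. Leave the square contact and the things lying around alone. Finish while still holding the probe there: do not let go or put it back.

Things in the scene. Friction and masses are not known exactly. Their poses are not given: they have to be found in the camera images.
- tester: desk cell tester, fixed to the table: grey housing 170 deep (x) x 220 wide (y), 62 mm high at its front and 124 mm at its back, with a metal panel on top that slopes at 20 degrees, rising away from the robot (towards the tester's +x). Origin: centre of the underside. x points from the drawer side to the back, y left, z up.
- drawer (a joint): how far the tester's drawer stands open, in m: 0 = home; 0.08 at most; at the start 0.04 to 0.07. It opens towards the tester's -x. Friction about 1 N; a sprung detent resists with about 4 N from 14 to 7 mm open, and draws it home from 5 mm on and keeps it there.
- drawer_front (a point): centre of the front face of the drawer, which is 134 wide x 44 high (4 to 48 mm above the table), 12 thick, overlaid on the tester's front: its face stands 97 mm in front of the tester's centre when home. The drawer is open-topped with a dry cell fixed in it. Axes as the tester's: x points inwards, the way to push.
- round_contact: round black collar, 32 mm outer diameter, 5 high, fixed on the sloping panel 50 mm left or right of its middle (varies), with the round stud in it. Origin: middle of the collar on the panel's surface; z is the panel's normal (20 degrees from vertical, leaning to the robot), y the tester's y.
- round_stud_top (a point): middle of the top face of the round steel stud, 16 mm in diameter, standing 18 mm over the panel when free; moves with the stud. z is the panel's normal, outwards: the axis along which to press and to which the probe must be parallel.
- round_stud (a joint): how far the round stud is pressed in, in m: 0 = free, 0.012 = bottomed. Spring: 1 N at first touch, plus 0.4 N per mm (5.8 N at the bottom).
- square_contact: square black collar, 34 x 34 x 5 mm, on the sloping panel on the other side of the middle, with a square stud in it. Origin and axes as of the round collar.
- square_stud (a joint): how far the square 16 mm stud (the one to leave alone) is pressed in, in m, 0 = free, 0.012 = bottomed.
- probe: loose test probe, 90 g, 135 mm long, standing tip down in the holder. Origin: the very end of its tip; z from tip to handle. From the tip: steel needle 6 mm in diameter, round-ended (0 to 29 mm), brass sleeve 8 in diameter (29 to 45), black disc flange 28 in diameter (45 to 51) that rests on the holder, black square handle 18 x 18 (51 to 131, flats across x and y), end cap (131 to 135).
- probe_tip (a point): the very end of the probe's tip, the same point as the probe's origin.
- holder: grey holder block fixed to the table, 56 x 56 mm, 60 high, on an 80 x 80 x 6 mm foot, with an upright hole 12 mm wide in which the probe stands, its tip 15 mm above the table. Lift the probe 45 mm to clear it. Origin: centre of the underside.
- strip_vial: bystander: white vial with a lid, 31 x 29 x 48 mm; origin at the underside.
- meter: bystander: dark blue handheld meter lying flat, 92 x 52 x 18 mm; origin at the underside.
- eraser: bystander: white eraser in a sleeve, 21 x 48 x 13 mm; origin at the underside.
Things that resemble listed ones, but are neither listed nor needed, are in the scene too. Of the things that look like the probe, the smallest one is meant.

How it is judged:
On the way, in this order (a step that is already met when the one before it is completed fails the run):
1. the drawer is home, clicked in, while the probe still stands in its holder (value of joint drawer below 0.003 m and distance of probe_tip from where it was at the start of the episode below 0.015 m), for 0.3 s.
2. the probe is lifted out of its holder in the fingers (z of probe_tip in the frame of holder above 0.062 m and contact force between the fingers and probe above 1 N), for 0.2 s.
At the end, for the whole second after the job is handed in: Through the last second: drawer home (3 mm); the fingers hold the probe, at rest, its tip within 6 mm of the middle of the round stud, its axis within 0.16 rad of the panel's normal, the stud pressed in 2 to 10.5 mm with 1 to 8 N; the square stud free (value of joint each of drawer, square_stud below 0.003 m and distance between probe_tip and round_stud_top below 0.006 m and value of joint round_stud between 0.002 and 0.0105 m and contact force between probe and round_contact between 1 and 8 N and angle between the z axis of probe and the z axis of round_stud_top, either way round below 0.16 rad and contact force between the fingers and probe above 1 N and linear speed of probe below 0.02 m/s); the arm keeps its last pose, push and grip.
It fails at once if the round contact is pressed with more than 15 N (contact force between anything else and round_contact above 15 N).
It fails at once if the square contact is pressed (value of joint square_stud above 0.004 m).
It fails at once if the strip vial is shifted by more than 20 mm (distance of strip_vial from where it was at the start of the episode above 0.02 m).
It fails at once if the meter is shifted by more than 20 mm (distance of meter from where it was at the start of the episode above 0.02 m).
It fails at once if the eraser is shifted by more than 20 mm (distance of eraser from where it was at the start of the episode above 0.02 m).
It also fails if it takes over 54 s, if anything falls off the work surface, if the arm or the gripper's body presses on something with over 40 N, if the wrist force passes 120 N, or if a joint passes its speed limit or range.

## Working session

There is one attempt and no reset: what is moved stays moved. The work goes in short steps, Python scripts to look and compute and a shell command to move; the robot and the scene stay as the last step left them, time stands still between calls to the robot, and variables do not carry over. Pictures are saved under pics/ and viewed, at most 10 in all, crops included, and the job is handed in when it is done.

```bash
mkdir -p pics; ls; cat > h.py <<'E'
import numpy as np, cv2
from cell import monitor, viewer, bot, models
def world(cam,depth,pts,m=None):
    m=m or viewer.camera_model(cam); K=np.array(m["intrinsics"]);d=np.array(m["dist_coeffs"]);R=np.array(m["R"]);t=np.array(m["t"])
    out=[]
    pts=np.atleast_2d(np.array(pts,float)) # row,col
    n=cv2.undistortPoints(pts[:,::-1].reshape(-1,1,2).copy(),K,d).reshape(-1,2)
    z=np.array([depth[int(round(r)),int(round(c))] for r,c in pts])
    X=np.c_[n*z[:,None],z]
    return (X-t)@R
def save(name,img): cv2.imwrite("pics/"+name,img[:,:,::-1])
E
python3 - <<'E'
from h import *
s=monitor.sense();print(s["clock"],s["tool_pos"],s["tcp_rot"],s["opening"])
for c in ["scene","top"]:
    p,d=viewer.camera(c);save(c+"0.png",p);np.save(c+"0.npy",d)
    for n in ["drawer_front","round_contact","round_stud_top","square_contact","probe","holder","tester","strip_vial","meter","eraser"]:
        for r in models.landmark_of(c,n)[:4]:
            rc=np.clip(r["centre"],0,[419,559]);print(c,n,round(r["score"],2),np.round(rc),world(c,d,rc).round(3))
E
```

```text
pics
0.0 [0.25643872 0.62414196 0.21791557] [[-9.24974930e-01  3.80027837e-01 -4.71139585e-04]
 [ 3.80028128e-01  9.24974306e-01 -1.07514820e-03]
 [ 2.72057653e-05 -1.17353143e-03 -9.99999311e-01]] 0.0929572535795751
scene drawer_front 0.87 [238. 264.] [[ 0.531  0.107 -0.002]]
scene round_contact 0.53 [204. 191.] [[0.419 0.353 0.009]]
scene round_contact 0.52 [201. 303.] [[0.643 0.091 0.09 ]]
scene round_stud_top 0.66 [222. 319.] [[ 0.622 -0.012  0.092]]
scene round_stud_top 0.55 [193. 299.] [[0.661 0.134 0.088]]
scene square_contact 0.69 [224. 320.] [[ 0.621 -0.017  0.089]]
scene probe 0.92 [303. 333.] [[ 0.508 -0.216  0.051]]
scene probe 0.79 [326. 289.] [[ 0.422 -0.184  0.   ]]
scene probe 0.76 [293. 364.] [[ 0.623 -0.193 -0.001]]
scene probe 0.37 [205. 194.] [[0.425 0.343 0.012]]
scene holder 0.94 [306. 335.] [[ 0.509 -0.224  0.048]]
scene holder 0.3 [287. 395.] [[ 0.689 -0.226  0.012]]
scene tester 0.59 [237. 316.] [[ 0.588 -0.045  0.08 ]]
scene strip_vial 0.68 [288. 399.] [[ 0.694 -0.234  0.011]]
scene meter 0.56 [184. 234.] [[0.579 0.387 0.015]]
scene eraser 0.57 [205. 188.] [[ 0.414  0.371 -0.003]]
top drawer_front 0.9 [223. 282.] [[0.526 0.068 0.053]]
top round_contact 0.61 [182. 270.] [[0.643 0.1   0.104]]
top round_stud_top 0.59 [182. 275.] [[0.647 0.086 0.095]]
top square_contact 0.59 [185. 308.] [[ 0.637 -0.013  0.092]]
top probe 0.73 [256. 362.] [[ 0.419 -0.17   0.076]]
top probe 0.7 [193. 362.] [[ 0.627 -0.193  0.001]]
top probe 0.58 [222. 366.] [[ 0.525 -0.19   0.066]]
top probe 0.17 [224. 367.] [[ 0.518 -0.192  0.068]]
top holder 0.75 [221. 366.] [[ 0.529 -0.188  0.068]]
top tester 0.64 [180. 291.] [[0.651 0.038 0.097]]
top strip_vial 0.51 [171. 370.] [[ 0.692 -0.216  0.029]]
top meter 0.93 [208. 180.] [[0.583 0.388 0.014]]
top meter 0.36 [221. 282.] [[0.533 0.067 0.047]]
top eraser 0.62 [256. 187.] [[0.431 0.363 0.016]]
```

View pics/scene0.png

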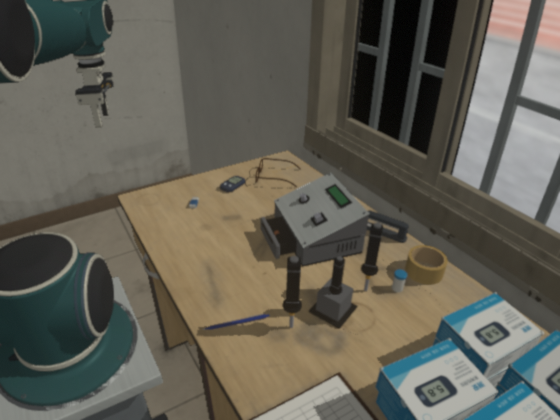

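View pics/top0.png

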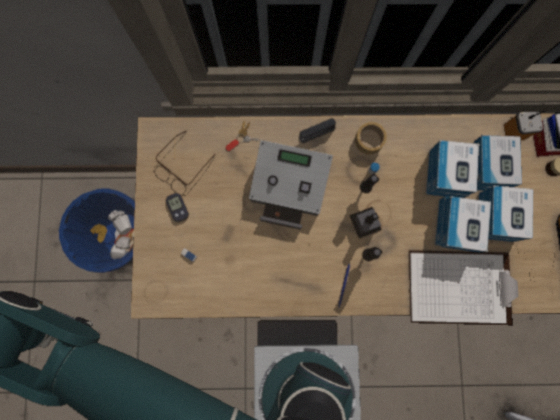

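The scene shows the tester with its drawer open toward the robot (275,235), the holder with the short probe (335,290), and taller look-alikes at (292,285) and (373,250). In the top view the round contact is at about (272,181) on the left, the square one at (305,187), and the holder at (366,222).

```bash
cat > m1.py <<'E'
from h import *
from scipy.optimize import least_squares
def cloud(c):
    d=np.load(c+"0.npy");rr,cc=np.mgrid[0:420,0:560];pts=np.c_[rr.ravel(),cc.ravel()]
    W=world(c,d,pts);return W[d.ravel()>0]
W=cloud("top"); S=cloud("scene")
for nm,A in (("top",W),("scene",S)):
    B=A[(A[:,0]>.55)&(A[:,0]<.8)&(A[:,1]>-.1)&(A[:,1]<.2)&(A[:,2]>.055)&(A[:,2]<.14)]
    M=np.c_[B[:,:2],np.ones(len(B))]
    k=np.ones(len(B),bool)
    for _ in range(6):
        co=np.linalg.lstsq(M[k],B[k,2],rcond=None)[0];k=abs(M@co-B[:,2])<.006
    P=B[k];r=cv2.minAreaRect((P[:,:2]*1000).astype(np.float32))
    print(nm,len(P),"slope",np.degrees(np.arctan(np.hypot(*co[:2]))),"yaw",np.degrees(np.arctan2(co[1],co[0])),co,r,P.min(0),P.max(0))
    D=A[(A[:,0]>.45)&(A[:,0]<.58)&(A[:,1]>-.08)&(A[:,1]<.2)&(A[:,2]>.035)&(A[:,2]<.055)]
    print("drawer",len(D),cv2.minAreaRect((D[:,:2]*1000).astype(np.float32)),D.min(0),D.max(0))
    for x0,y0 in ((.42,-.18),(.52,-.19),(.63,-.2)):
        H=A[(abs(A[:,0]-x0)<.045)&(abs(A[:,1]-y0)<.05)&(A[:,2]>.08)]
        if len(H):
            T=H[H[:,2]>H[:,2].max()-.012];print("handle",len(H),H.mean(0).round(3),"top",len(T),T.mean(0).round(3),H[:,2].max().round(3), H.min(0).round(3),H.max(0).round(3))
    F=A[(abs(A[:,0]-.52)<.08)&(abs(A[:,1]+.195)<.08)&(A[:,2]>.05)&(A[:,2]<.066)]
    print("holder top",len(F),cv2.minAreaRect((F[:,:2]*1000).astype(np.float32)))
E
python3 m1.py
```

```text
top 4041 slope 20.260174644599566 yaw -13.2186104623877 [ 0.35934126 -0.08440588 -0.13623586] ((660.2141723632812, 42.52599334716797), (221.92337036132812, 172.81082153320312), 76.9267807006836) [ 0.55356568 -0.08397179  0.06063677] [0.76865675 0.16740887 0.13338939]
drawer 244 ((543.3790893554688, 48.59096908569336), (177.15093994140625, 57.08957290649414), 83.06868743896484) [ 0.51069301 -0.0418359   0.03720323] [0.57820884 0.13780878 0.05429445]
handle 166 [ 0.423 -0.185  0.16 ] top 57 [ 0.426 -0.19   0.189] 0.196 [ 0.408 -0.204  0.081] [ 0.441 -0.172  0.196]
handle 76 [ 0.529 -0.194  0.131] top 33 [ 0.531 -0.197  0.149] 0.156 [ 0.519 -0.206  0.08 ] [ 0.541 -0.187  0.156]
handle 168 [ 0.628 -0.186  0.158] top 64 [ 0.632 -0.19   0.188] 0.196 [ 0.615 -0.205  0.082] [ 0.647 -0.173  0.196]
holder top 241 ((530.8163452148438, -197.33697509765625), (56.034385681152344, 58.3069953918457), 20.46055793762207)
scene 3783 slope 20.216881347313173 yaw -12.704908238359145 [ 0.35924626 -0.08099198 -0.1372162 ] ((657.45947265625, 42.984107971191406), (225.35330200195312, 173.8953399658203), 77.13574981689453) [ 0.55057586 -0.08472075  0.05872682] [0.76312551 0.16983089 0.12818282]
drawer 418 ((543.7987670898438, 43.48955535888672), (189.8214874267578, 72.14501190185547), 89.93439483642578) [ 0.50769125 -0.05145185  0.03503703] [0.57991338 0.13840854 0.05495636]
handle 660 [ 0.418 -0.197  0.144] top 145 [ 0.421 -0.192  0.187] 0.193 [ 0.406 -0.207  0.081] [ 0.44  -0.172  0.193]
handle 325 [ 0.526 -0.201  0.119] top 76 [ 0.527 -0.199  0.147] 0.153 [ 0.518 -0.208  0.081] [ 0.54  -0.187  0.153]
handle 536 [ 0.623 -0.196  0.142] top 96 [ 0.628 -0.192  0.187] 0.194 [ 0.611 -0.207  0.08 ] [ 0.644 -0.175  0.194]
holder top 473 ((529.7719116210938, -196.94430541992188), (60.796878814697266, 57.36769485473633), 19.28788185119629)
```

```bash
cat >> h.py <<'E'
from scipy.spatial.transform import Rotation as Ro
def go(pos,R):
    s=monitor.sense();p=np.array(s["tool_pos"]);Rc=np.array(s["tcp_rot"])
    print("t",round(s["clock"],2),"slide",((Rc.T@(np.array(pos)-p))*100).round(2),"twist",np.degrees(Ro.from_matrix(Rc.T@R).as_rotvec()).round(2),"F",np.round(s["force"],1))
def down(yaw): # tool y at angle yaw (deg), z down
    a=np.radians(yaw);y=np.array([np.cos(a),np.sin(a),0]);z=np.array([0,0,-1.]);return np.c_[np.cross(y,z),y,z]
TC=np.array([.659,.043,0]);TY=-13.0
TR=Ro.from_euler('z',TY,degrees=True).as_matrix()
def T(x,y,z): return TC+TR@np.array([x,y,z])
E
python3 -c "
from h import *
go(T(-.19,0,.21),down(77))"
```

```text
t 1.1 slide [-40.57 -41.56   0.86] twist [ 0.    0.   -9.33] F [0.8 1.  0. ]
```

```bash
python3 -m creep '{"slide":[[-40.6,-41.6,0.9],[-40.6,-41.6,0.9],[-40.6,-41.6,0.9],[-40.6,-41.6,0.9],[-40.6,-41.6,0.9],[-40.6,-41.6,0.9],[-40.6,-41.6,0.9],[-40.6,-41.6,0.9],[-40.6,-41.6,0.9],[-40.6,-41.6,0.9],[-40.6,-41.6,0.9],[-40.6,-41.6,0.9],[-40.6,-41.6,0.9],[-40.6,-41.6,0.9],[-40.6,-41.6,0.9],[-40.6,-41.6,0.9],[-40.6,-41.6,0.9],[-40.6,-41.6,0.9]],"twist":[[0,0,-9.3],[0,0,-9.3],[0,0,-9.3],[0,0,-9.3],[0,0,-9.3],[0,0,-9.3],[0,0,-9.3],[0,0,-9.3],[0,0,-9.3],[0,0,-9.3],[0,0,-9.3],[0,0,-9.3],[0,0,-9.3],[0,0,-9.3],[0,0,-9.3],[0,0,-9.3],[0,0,-9.3],[0,0,-9.3]],"grip":[-1,-1,-1,-1,-1,-1,-1,-1,-1,-1,-1,-1,-1,-1,-1,-1,-1,-1]}' 20
python3 - <<'E'
from h import *
m=viewer.camera_model("wrist");p,d=viewer.camera("wrist");save("w1.png",p)
for n in ["drawer_front","round_contact","round_stud_top","square_contact"]:
    for r in models.landmark_of("wrist",n)[:2]:
        rc=np.clip(r["centre"],0,[419,559]);w=world("wrist",d,rc,m)[0];print(n,round(r["score"],2),np.round(rc),w.round(4),"tester",(TR.T@(w-TC)).round(4))
go(T(-.19,0,.03),down(77))
E
```

```text
clock: 2.9
tool_pos: [0.4738, 0.0859, 0.2097]
tcp_rot: [[-0.974, 0.224, 0.0], [0.224, 0.974, 0.0], [-0.0, 0.0, -1.0]]
force: [-0.4, 0.3, -0.0]
opening: 0.0007
gripper_force: 0.0
drawer_front 0.68 [229. 284.] [0.5239 0.0754 0.024 ] tester [-0.139   0.0012  0.024 ]
square_contact 0.47 [229. 285.] [0.5252 0.0759 0.0221] tester [-0.1378  0.002   0.0221]
t 3.15 slide [ 0.02  0.03 17.97] twist [ 0.    0.   -0.02] F [-0.4  0.3 -0.4]
```

View pics/w1.png

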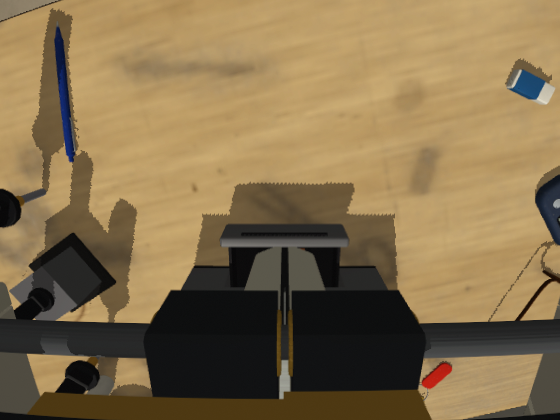

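The wrist picture shows the drawer front at (284,235), centred under the shut fingers with free table in front; its face lies about 139 mm ahead of the tester's centre (about 42 mm open).

```bash
python3 -m creep '{"slide":[[0,0,4.5],[0,0,9],[0,0,13.5],[0,0,17.5],[0,0,18],[0,0,18],[-2,0,18],[-4,0,18],[-5,0,18],[-6,0,18],[-6.5,0,18],[-7,0,18],[-7.5,0,18],[-7.5,0,18]],"twist":[[0,0,0],[0,0,0],[0,0,0],[0,0,0],[0,0,0],[0,0,0],[0,0,0],[0,0,0],[0,0,0],[0,0,0],[0,0,0],[0,0,0],[0,0,0],[0,0,0]],"grip":[-1,-1,-1,-1,-1,-1,-1,-1,-1,-1,-1,-1,-1,-1]}'; python3 -c "
from h import *
go(T(-.1045,0,.03),down(77))"
```

```text
clock: 4.55
tool_pos: [0.5473, 0.0684, 0.0298]
tcp_rot: [[-0.974, 0.225, 0.0], [0.225, 0.974, -0.0], [-0.0, 0.0, -1.0]]
force: [-0.7, -0.7, -0.6]
opening: 0.0004
gripper_force: 0.0
t 4.55 slide [-1.01  0.04 -0.02] twist [ 0.    0.01 -0.03] F [-0.7 -0.7 -0.6]
```

```bash
python3 -m creep '{"slide":[[-0.3,0,0],[-0.5,0,0],[-0.7,0,0],[-0.8,0,0],[-0.8,0,0]],"twist":[[0,0,0],[0,0,0],[0,0,0],[0,0,0],[0,0,0]],"grip":[-1,-1,-1,-1,-1]}';
```

```text
clock: 5.05
tool_pos: [0.555, 0.0665, 0.0296]
tcp_rot: [[-0.974, 0.226, 0.0], [0.226, 0.974, -0.0], [-0.0, -0.0, -1.0]]
force: [0.3, 0.4, 0.9]
opening: 0.0006
gripper_force: 0.0
```

```bash
python3 -m creep '{"slide":[[-0.1,0,0],[-0.2,0,0],[-0.3,0,0],[-0.3,0,0]],"twist":[[0,0,0],[0,0,0],[0,0,0],[0,0,0]],"grip":[-1,-1,-1,-1]}'; python3 -m creep '{"slide":[[-0.1,0,0],[-0.2,0,0],[-0.3,0,0],[-0.3,0,0]],"twist":[[0,0,0],[0,0,0],[0,0,0],[0,0,0]],"grip":[-1,-1,-1,-1]}'; python3 - <<'E'
from h import *
m=viewer.camera_model("wrist");p,d=viewer.camera("wrist");save("w2.png",p)
go(T(-.1045,0,.03),down(77))
E
```

```text
clock: 5.45
tool_pos: [0.5562, 0.0662, 0.0296]
tcp_rot: [[-0.974, 0.225, -0.004], [0.225, 0.974, 0.001], [0.004, -0.0, -1.0]]
force: [-17.9, 2.8, 11.0]
opening: 0.0005
gripper_force: 9.1
clock: 5.85
tool_pos: [0.5565, 0.0662, 0.0295]
tcp_rot: [[-0.974, 0.225, -0.011], [0.225, 0.974, 0.001], [0.011, -0.001, -1.0]]
force: [-46.4, 7.0, 29.9]
opening: 0.0003
gripper_force: 23.4
t 5.9 slide [-0.06  0.05 -0.05] twist [-0.06 -0.62 -0.01] F [-46.3   7.4  29.7]
```

View pics/w2.png

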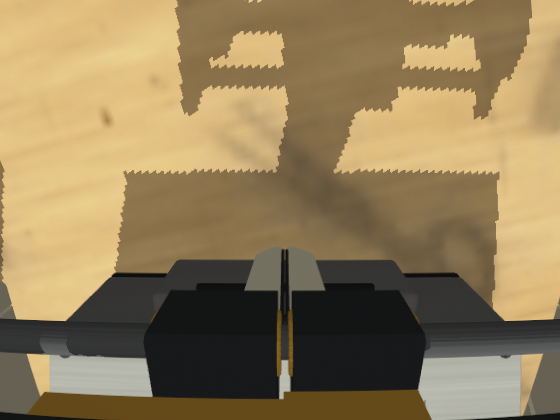

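The wrist picture shows the drawer front flush against the tester's front (drawer top edge at row 265, slot 287), and the force shows a hard stop: the drawer is home. I back off, then lift and open.

```bash
python3 -m creep '{"slide":[[3,0,0],[5,0,0],[5,0,-4.5],[5,0,-9],[5,0,-13.5],[5,0,-18],[5,0,-21],[5,0,-21]],"twist":[[0,0,0],[0,0,0],[0,0,0],[0,0,0],[0,0,0],[0,0,0],[0,0,0],[0,0,0]],"grip":[-1,-1,-1,-1,1,1,1,1]}'; python3 -c "
from h import *
go([.48,-.18,.26],down(110))"
```

```text
clock: 6.7
tool_pos: [0.5132, 0.0766, 0.2445]
tcp_rot: [[-0.974, 0.225, 0.007], [0.225, 0.974, 0.001], [-0.006, 0.002, -1.0]]
force: [-0.3, -0.3, 0.1]
opening: 0.0279
gripper_force: 0.0
t 6.7 slide [ -2.56 -25.75  -1.59] twist [ 1.000e-02  3.900e-01 -3.303e+01] F [-0.3 -0.3  0.1]
```

```bash
python3 -m creep '{"slide":[[-0.5,-5,-1.5],[-1,-10,-1.5],[-1.5,-15,-1.5],[-2,-20,-1.5],[-2.5,-25.8,-1.5],[-2.5,-25.8,-1.5],[-2.5,-25.8,-1.5],[-2.5,-25.8,-1.5],[-2.5,-25.8,-1.5]],"twist":[[0,0,-7],[0,0,-14],[0,0,-21],[0,0,-28],[0,0,-33],[0,0,-33],[0,0,-33],[0,0,-33],[0,0,-33]],"grip":[1,1,1,1,1,1,1,1,1]}'; python3 - <<'E'
from h import *
m=viewer.camera_model("wrist");p,d=viewer.camera("wrist");save("w3.png",p);np.save("w3.npy",d)
for n in ["probe","holder"]:
    for r in models.cut_out("wrist",n)[:4]:
        P=np.argwhere(r["pixels"]);W=world("wrist",d,P,m);W=W[d[r["pixels"]]>0];H=W[W[:,2]>W[:,2].max()-.006]
        print(n,round(r["score"],2),r["bbox"],W[:,2].max().round(4),len(H),H.mean(0).round(4),cv2.minAreaRect((H[:,:2]*1000).astype(np.float32)))
rr,cc=np.mgrid[0:420,0:560];W=world("wrist",d,np.c_[rr.ravel(),cc.ravel()],m);W=W[d.ravel()>0]
for x0,y0 in ((.42,-.18),(.53,-.197),(.63,-.19)):
    H=W[np.hypot(W[:,0]-x0,W[:,1]-y0)<.035];H=H[(H[:,2]>.12)&(H[:,2]<.2)]
    if len(H): H=H[H[:,2]>H[:,2].max()-.006];print(len(H),H.mean(0).round(4),cv2.minAreaRect((H[:,:2]*1000).astype(np.float32)))
E
```

```text
clock: 7.6
tool_pos: [0.4784, -0.1792, 0.2544]
tcp_rot: [[-0.94, -0.342, -0.0], [-0.342, 0.94, 0.0], [-0.0, 0.0, -1.0]]
force: [-0.1, -0.6, -0.0]
opening: 0.0927
gripper_force: 0.0
probe 0.88 [192.4, 271.4, 53.1, 113.2] 0.3563 11 [ 0.4627 -0.2048  0.3555] ((462.598388671875, -204.9783477783203), (1.0946528911590576, 2.398913621902466), 42.71113967895508)
probe 0.84 [270.8, 112.2, 49.3, 55.7] 0.1919 508 [ 0.4242 -0.189   0.1899] ((424.5302429199219, -188.3397216796875), (20.15326499938965, 21.425277709960938), 49.85967254638672)
probe 0.7 [235.6, 208.2, 32.8, 50.1] 0.1514 309 [ 0.5288 -0.1969  0.1479] ((529.3504638671875, -196.7906036376953), (18.5124454498291, 16.636531829833984), 18.318700790405273)
holder 0.66 [222.9, 173.3, 65.8, 67.3] 0.1359 1 [ 0.5252 -0.2081  0.1359] ((525.2070922851562, -208.14608764648438), (0.0, 0.0), 0.0)
508 [ 0.4242 -0.189   0.1899] ((424.5302429199219, -188.3397216796875), (20.15326499938965, 21.425277709960938), 49.85967254638672)
313 [ 0.5289 -0.197   0.1479] ((529.3760375976562, -196.75645446777344), (17.469554901123047, 17.7186222076416), 24.341556549072266)
287 [ 0.63   -0.1899  0.1897] ((630.2241821289062, -189.9782257080078), (17.038040161132812, 18.433542251586914), 59.987483978271484)
```

View pics/w3.png

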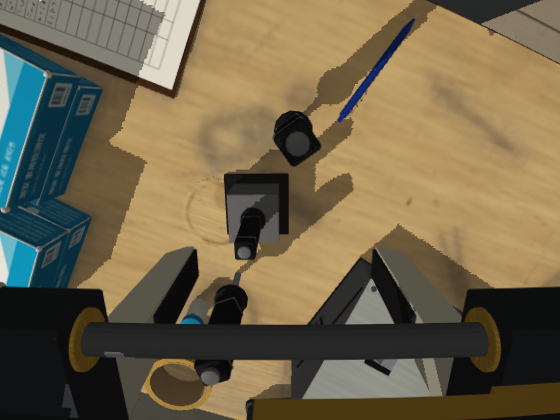

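The wrist picture shows the short probe in its holder at (246,235), the holder square to the picture (so the tool's yaw matches it), with tall look-alikes at (295,140) and (225,330). The probe is at about (0.529, -0.197), top at 0.151 as expected.

```bash
python3 -c "
from h import *
go([.5293,-.1968,.096],down(110))"
```

```text
t 7.75 slide [-4.18 -3.37 15.87] twist [-0.    0.    0.04] F [ 0. -1.  0.]
```

```bash
python3 -m creep '{"slide":[[-4.2,-3.4,0],[-4.2,-3.4,0],[-4.2,-3.4,4],[-4.2,-3.4,8],[-4.2,-3.4,12],[-4.2,-3.4,15.9],[-4.2,-3.4,15.9],[-4.2,-3.4,15.9],[-4.2,-3.4,15.9],[-4.2,-3.4,15.9],[-4.2,-3.4,15.9],[-4.2,-3.4,15.9],[-4.2,-3.4,15.9]],"twist":[[0,0,0],[0,0,0],[0,0,0],[0,0,0],[0,0,0],[0,0,0],[0,0,0],[0,0,0],[0,0,0],[0,0,0],[0,0,0],[0,0,0],[0,0,0]],"grip":[1,1,1,1,1,1,1,-1,-1,-1,-1,-1,-1]}' 25
```

```text
clock: 9.05
tool_pos: [0.5293, -0.1982, 0.096]
tcp_rot: [[-0.94, -0.341, 0.0], [-0.341, 0.94, -0.0], [-0.0, -0.0, -1.0]]
force: [-0.2, 0.1, -0.3]
opening: 0.0498
gripper_force: 0.0
```

```bash
python3 -m creep '{"slide":[[0,0,0],[0,0,0],[0,0,0],[0,0,0],[0,0,0],[0,0,0],[0,0,0]],"twist":[[0,0,0],[0,0,0],[0,0,0],[0,0,0],[0,0,0],[0,0,0],[0,0,0]],"grip":[-1,-1,-1,-1,-1,-1,-1]}' 25
```

```text
clock: 9.75
tool_pos: [0.5292, -0.1981, 0.0956]
tcp_rot: [[-0.94, -0.341, -0.0], [-0.341, 0.94, 0.0], [0.0, 0.0, -1.0]]
force: [0.2, 0.0, -1.4]
opening: 0.0181
gripper_force: 25.0
```

```bash
python3 -m creep '{"slide":[[0,0,-1.5],[0,0,-4],[0,0,-7],[0,0,-10],[0,0,-13],[0,0,-15],[0,0,-15],[0,0,-15]],"twist":[[0,0,0],[0,0,0],[0,0,0],[0,0,0],[0,0,0],[0,0,0],[0,0,0],[0,0,0]],"grip":[-1,-1,-1,-1,-1,-1,-1,-1]}' 40
cat > m2.py <<'E'
from h import *
n=TR@np.array([-np.sin(np.radians(20)),0,np.cos(np.radians(20))])
y=TR@np.array([0,1.,0])
RF=np.c_[np.cross(y,-n),y,-n]
for c in ["scene","top"]:
    p,d=viewer.camera(c);save(c+"1.png",p);np.save(c+"1.npy",d)
    for nm in ["round_contact","round_stud_top","square_contact","probe_tip"]:
        for r in models.landmark_of(c,nm)[:3]:
            rc=np.clip(r["centre"],0,[419,559]);w=world(c,d,rc)[0];print(c,nm,round(r["score"],2),np.round(rc,1),w.round(3),"tester",(TR.T@(w-TC)).round(4))
E
python3 m2.py
```

```text
clock: 10.55
tool_pos: [0.5292, -0.1981, 0.2457]
tcp_rot: [[-0.94, -0.342, 0.0], [-0.342, 0.94, -0.0], [-0.0, -0.0, -1.0]]
force: [0.2, -0.3, -2.1]
opening: 0.0175
gripper_force: 40.0
scene round_contact 0.18 [205.2 194.9] [0.428 0.345 0.007] tester [-0.2926  0.2428  0.0071]
scene round_stud_top 0.55 [194.3 301.2] [0.646 0.104 0.104] tester [-0.0266  0.0563  0.1043]
scene round_stud_top 0.27 [236.6 281.2] [0.569 0.08  0.007] tester [-0.0964  0.0156  0.0072]
scene square_contact 0.69 [221.  320.3] [ 0.628 -0.008  0.09 ] tester [-0.0191 -0.0566  0.0903]
scene probe_tip 0.97 [254.  342.9] [ 0.663 -0.066  0.009] tester [ 0.0286 -0.1057  0.0094]
scene probe_tip 0.77 [326.7 294.6] [ 0.431 -0.192  0.   ] tester [-0.1697 -0.2806  0.0003]
scene probe_tip 0.66 [290.2 364.4] [ 0.627 -0.191  0.004] tester [ 0.0213 -0.2348  0.0039]
top round_contact 0.56 [178.6 270.9] [0.653 0.099 0.113] tester [-0.0189  0.0531  0.1127]
top round_stud_top 0.49 [181.3 277.3] [0.648 0.08  0.093] tester [-0.0187  0.0336  0.0932]
top square_contact 0.65 [184.8 304.1] [ 0.634 -0.     0.105] tester [-0.0144 -0.0478  0.1048]
top probe_tip 0.45 [191.5 359.3] [ 0.631 -0.184  0.005] tester [ 0.0242 -0.2274  0.0046]
```

```bash
cat > geo.py <<'E'
from h import *
n=TR@np.array([-np.sin(np.radians(20)),0,np.cos(np.radians(20))]);y=TR@np.array([0,1.,0])
RF=np.c_[np.cross(y,-n),y,-n]
STUD=T(-.019,.05,.105)
E
python3 -c "
from geo import *
print(STUD,STUD+.131*n);go(STUD+.131*n,RF)"
```

```text
[0.65173452 0.09599257 0.105     ] [0.60807822 0.10607142 0.22809973]
t 11.05 slide [-17.8   25.89   1.73] twist [  5.76 -19.46  32.62] F [ 0.2 -0.3 -0.9]
```

```bash
python3 -m creep '{"slide":[[-2,3,0],[-4.5,6.5,0],[-7,10,0.5],[-9.5,13.7,0.5],[-12,17.4,1],[-14.5,21,1.5],[-16.5,24,1.7],[-17.8,25.9,1.7],[-17.8,25.9,1.7],[-17.8,25.9,1.7],[-17.8,25.9,1.7]],"twist":[[0.7,-2.4,4],[1.4,-4.9,8.2],[2.2,-7.3,12.2],[2.9,-9.7,16.3],[3.6,-12.2,20.4],[4.3,-14.6,24.5],[5,-17,28.5],[5.76,-19.46,32.62],[5.76,-19.46,32.62],[5.76,-19.46,32.62],[5.76,-19.46,32.62]],"grip":[-1,-1,-1,-1,-1,-1,-1,-1,-1,-1,-1]}' 40
python3 - <<'E'
from geo import *
m=viewer.camera_model("wrist");p,d=viewer.camera("wrist");save("w4.png",p);np.save("w4.npy",d)
import pickle;pickle.dump(m,open("w4m.pkl","wb"))
for nm in ["round_contact","round_stud_top","square_contact","probe_tip"]:
    for r in models.landmark_of("wrist",nm)[:3]:
        rc=np.clip(r["centre"],0,[419,559]);w=world("wrist",d,rc,m)[0];print(nm,round(r["score"],2),np.round(rc,1),w.round(4),"tester",(TR.T@(w-TC)).round(4))
go(STUD+.131*n,RF)
K=np.array(m["intrinsics"]);f=lambda X:cv2.projectPoints(np.array([X]),cv2.Rodrigues(np.array(m["R"]))[0],np.array(m["t"]),K,np.array(m["dist_coeffs"]))[0].ravel().round(1)
s=monitor.sense();tip=np.array(s["tool_pos"])+np.array(s["tcp_rot"])@[0,0,.081]
print("tip px",f(tip),"stud px",f(STUD))
E
```

```text
clock: 12.15
tool_pos: [0.6081, 0.1054, 0.2288]
tcp_rot: [[-0.916, 0.225, 0.333], [0.211, 0.974, -0.077], [-0.342, -0.0, -0.94]]
force: [0.0, -0.3, -0.9]
opening: 0.0177
gripper_force: 40.0
round_contact 0.9 [187.9 285.4] [0.6436 0.0992 0.1045] tester [-0.0277  0.0513  0.1045]
round_stud_top 0.55 [192.  287.1] [0.6474 0.0999 0.1056] tester [-0.0241  0.0528  0.1056]
square_contact 0.89 [190.6 179.2] [0.6243 0.0069 0.1057] tester [-0.0257 -0.043   0.1057]
square_contact 0.46 [224.9  63.8] [ 0.6924 -0.2149  0.0148] tester [ 0.0905 -0.2437  0.0148]
probe_tip 0.89 [179.6  54.9] [ 0.6287 -0.1871  0.01  ] tester [ 0.0223 -0.231   0.01  ]
probe_tip 0.64 [217.3 285.8] [0.6306 0.1023 0.1627] tester [-0.041   0.0514  0.1627]
t 12.4 slide [0.05 0.07 0.05] twist [-0.02  0.02 -0.04] F [-0.7  0.2 -0.8]
tip px [283.  214.4] stud px [283.9 196.3]
```

View pics/w4.png

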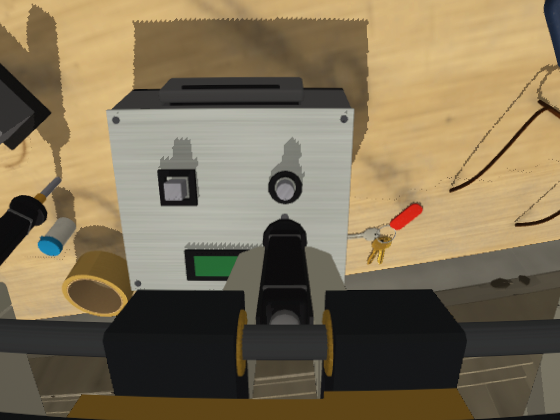

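The wrist picture shows the round stud at (285,188) just beyond the probe tip (285,216), the square one at (176,189), and the drawer closed.

```bash
python3 - <<'E'
from geo import *
import pickle
m=pickle.load(open("w4m.pkl","rb"));d=np.load("w4.npy")
rr,cc=np.mgrid[90:300,100:360];P=np.c_[rr.ravel(),cc.ravel()];W=world("wrist",d,P,m)
C=(W-STUD)@RF   # panel frame, z into panel; x toward robot along slope
h=-C[:,2]
# panel plane
k=(np.abs(h+.018)<.006)
A=np.c_[C[k,:2],np.ones(k.sum())]
for _ in range(4):
    co=np.linalg.lstsq(A,h[k],rcond=None)[0]; g=abs(A@co-h[k])<.002; kk=np.flatnonzero(k)[g]; k=np.zeros(len(h),bool);k[kk]=1;A=A[g]
print("panel",co, k.sum())
hh=h-np.c_[C[:,:2],np.ones(len(C))]@co
for nm,lo,hi,cx,cy,r in (("stud",.015,.022,0.005,0,.02),("collar",.003,.008,0.005,0,.028)):
    q=(hh>lo)&(hh<hi)&(np.hypot(C[:,0]-cx,C[:,1]-cy)<r)
    print(nm,q.sum(),np.c_[C[q,:2],hh[q]].mean(0).round(4),cv2.minAreaRect((C[q,:2]*1000).astype(np.float32)),"px",P[q].mean(0))
    c,rad=cv2.minEnclosingCircle((C[q,:2]*1000).astype(np.float32));print(c,rad)
q=(hh>.045)&(hh<.1)&(abs(C[:,1])<.006)&(abs(C[:,0])<.03)
for a in np.arange(.05,.1,.005):
    z=q&(hh>a)&(hh<a+.005)
    if z.sum():print(a.round(3),z.sum(),C[z].mean(0).round(4),C[z,:2].min(0).round(4),C[z,:2].max(0).round(4))
E
```

```text
panel [-0.00054355  0.00109714 -0.0148505 ] 32634
stud 243 [0.0053 0.0009 0.0179] ((5.213405132293701, 0.9044122695922852), (15.022855758666992, 14.994152069091797), 48.46602249145508) px [191.36625514 285.00823045]
(4.945425510406494, 0.8805013298988342) 7.950280666351318
collar 514 [0.0062 0.001  0.0049] ((5.270543098449707, 0.991307258605957), (31.102067947387695, 29.55765724182129), 0.6724127531051636) px [186.89105058 285.01945525]
(5.131688117980957, 1.0051589012145996) 15.78075885772705
0.065 5 [ 0.0006  0.0007 -0.0545] [-0.0005 -0.0014] [0.0012 0.003 ]
0.07 17 [ 0.0006  0.0005 -0.0579] [-0.0004 -0.0022] [0.0014 0.003 ]
0.075 16 [ 0.0008  0.0005 -0.0627] [-0.0003 -0.0021] [0.0016 0.003 ]
0.08 4 [ 0.001  -0.0003 -0.0657] [ 0.0008 -0.0014] [0.0011 0.0008]
```

```bash
python3 -m creep '{"slide":[[0.6,0.1,1],[0.6,0.1,2],[0.6,0.1,3],[0.6,0.1,3.7],[0.6,0.1,4],[0.6,0.1,4],[0.6,0.1,4]],"twist":[[0,0,0],[0,0,0],[0,0,0],[0,0,0],[0,0,0],[0,0,0],[0,0,0]],"grip":[-1,-1,-1,-1,-1,-1,-1]}'
cat > look.py <<'E'
from geo import *
import sys
m=viewer.camera_model("wrist");p,d=viewer.camera("wrist");save(sys.argv[1],cv2.resize(p[120:270,185:385],(800,600),interpolation=cv2.INTER_CUBIC))
f=np.mean([monitor.sense()["force"]],0);print("F along normal",f@n,monitor.sense()["clock"])
rr,cc=np.mgrid[90:300,220:360];P=np.c_[rr.ravel(),cc.ravel()];W=world("wrist",d,P,m);C=(W-STUD)@RF;h=-C[:,2]+.01485
q=(h>.006)&(h<.022)&(np.hypot(C[:,0]-.005,C[:,1]-.001)<.011)
print("stud h pct",np.percentile(h[q],[10,30,50,70,90]).round(4),q.sum(),cv2.minEnclosingCircle((C[q,:2]*1000).astype(np.float32)))
for a in np.arange(.008,.06,.003):
    z=(h>a)&(h<a+.003)&(abs(C[:,1]-.001)<.006)&(abs(C[:,0]-.005)<.012)
    if z.sum():print(a.round(3),z.sum(),C[z].mean(0).round(4))
go(STUD+.131*n+RF@[.006,.001,.0525],RF)
E
python3 look.py w5.png
```

```text
clock: 13.1
tool_pos: [0.6163, 0.1053, 0.1893]
tcp_rot: [[-0.915, 0.225, 0.334], [0.211, 0.974, -0.077], [-0.343, 0.0, -0.94]]
force: [-0.8, -0.7, -0.1]
opening: 0.0179
gripper_force: 40.0
F along normal -0.9818511711027135 13.15
stud h pct [0.0103 0.0171 0.0178 0.0182 0.0187] 324 ((4.742940902709961, 1.0648021697998047), 10.482179641723633)
0.008 16 [0.0119 0.0012 0.0055]
0.011 14 [0.012  0.0003 0.0022]
0.014 25 [ 0.0106  0.0009 -0.0009]
0.017 194 [ 0.0066  0.0007 -0.0032]
0.02 1 [ 0.0079  0.0033 -0.0052]
0.026 1 [ 0.0068  0.0011 -0.014 ]
0.029 8 [ 0.0065  0.0024 -0.0154]
0.032 13 [ 0.0066  0.0024 -0.0187]
0.035 10 [ 0.0066  0.0018 -0.022 ]
0.038 7 [ 0.007   0.0023 -0.0249]
0.041 3 [ 0.0072  0.0018 -0.0268]
t 13.15 slide [ 0.05 -0.01  1.34] twist [0.01 0.05 0.  ] F [-0.1  0.5 -1.1]
```

View pics/w5.png

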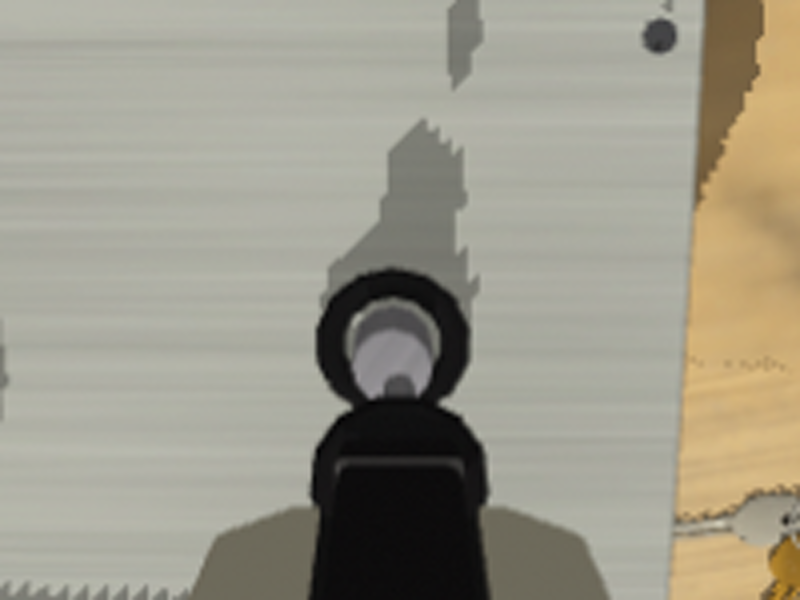

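The crop shows the needle tip at (400,385), in line above the stud (392,365), about 7–8 mm short of it. I press on slowly.

```bash
python3 -m creep '{"slide":[[0.05,-0.05,0.3],[0.05,-0.05,0.5],[0.05,-0.05,0.7],[0.05,-0.05,0.8],[0.05,-0.05,0.9],[0.05,-0.05,1.0],[0.05,-0.05,1.1],[0.05,-0.05,1.2],[0.05,-0.05,1.3],[0.05,-0.05,1.3],[0.05,-0.05,1.3]],"twist":[[0,0,0],[0,0,0],[0,0,0],[0,0,0],[0,0,0],[0,0,0],[0,0,0],[0,0,0],[0,0,0],[0,0,0],[0,0,0]],"grip":[-1,-1,-1,-1,-1,-1,-1,-1,-1,-1,-1]}'
python3 look.py w6.png
```

```text
clock: 14.25
tool_pos: [0.6199, 0.1039, 0.1767]
tcp_rot: [[-0.916, 0.225, 0.334], [0.211, 0.974, -0.077], [-0.342, -0.0, -0.94]]
force: [-1.6, -0.0, 1.4]
opening: 0.0178
gripper_force: 40.0
F along normal 2.8099544524906253 14.3
stud h pct [0.0094 0.0126 0.0132 0.0137 0.0146] 259 ((6.372361183166504, -0.37500429153442383), 9.257548332214355)
0.008 19 [0.012  0.0005 0.0055]
0.011 135 [0.0085 0.0008 0.0018]
0.014 31 [ 0.0077 -0.0001  0.0004]
0.017 11 [ 0.0074  0.001  -0.0038]
0.02 9 [ 0.0075  0.002  -0.0071]
0.023 6 [ 0.0075  0.0014 -0.0088]
0.026 4 [ 0.008   0.0016 -0.0118]
t 14.3 slide [-0.03  0.05  0.01] twist [0.   0.02 0.  ] F [-2.8  0.7  2. ]
```

View pics/w6.png

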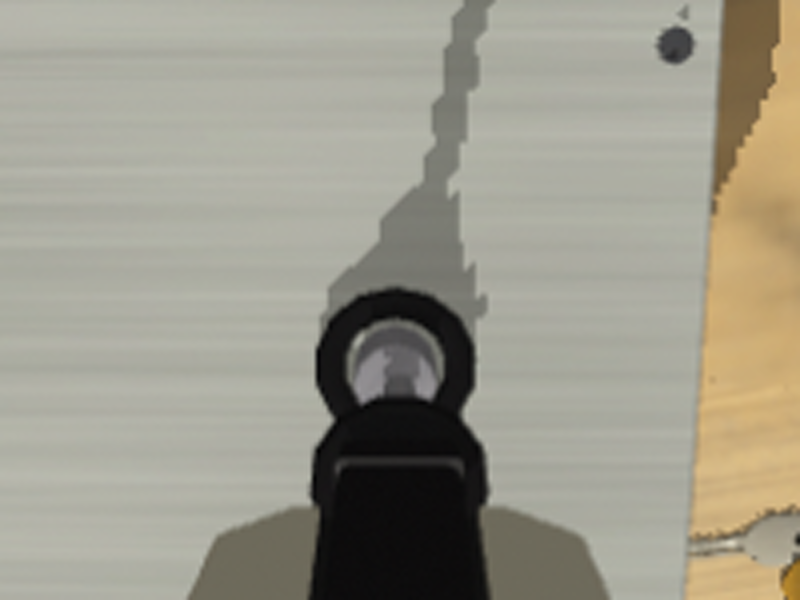

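The crop shows the tip resting at the middle of the stud (398,375), which stands about 13 mm over the panel. It is pressed in about 5 mm with roughly 3 N, as wanted.

```bash
python3 -c "
from h import *
print(bot.hand_in())"
```

```text
the job is handed in; nothing more can be done
None
```

I pushed the drawer home and handed in with the probe held on the middle of the round stud, square to the panel, pressing it in about 5 mm at roughly 3 N; the judge returned no verdict.

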